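# Load the pellet press and start its spindle

### The arm

A 7-joint arm with a two-finger parallel gripper is mounted at the origin on a cart in front of the work surface, level with it; the furniture and walls round the work are solid. World frame = base frame: x ahead of the robot, y to its left, z up, the work surface at z = 0. Lengths are in m, angles in degrees, forces in N, time in s.
With the tool pointing down it reaches from about 0.35 to 0.775 m from the base axis. Payload 3.1 kg.
Tool frame: the origin (TCP) lies on the centre line of the jaws, within the pads' length; the fingertips stand 17 mm ahead of it and the grasp point (between the pads) lies 2 mm behind it (robot.tip_reach is the distance from the TCP to the fingertips, in m); z points along the fingers, y is the line along which they close (so a half turn about z gives the same grasp; the last joint's range is limited). The gripper opens to 85 mm and grips with 20 to 120 N. Pads are 22 mm wide; open, the fingers measure 114 mm over their backs; the gripper's body (76 mm by 85 mm) begins 54 mm behind the grasp point. The pads swing forward as they close: fully open they stand 13 mm farther back than shut.
Start: joints at [72.038, 17.813, 0.802, 86.603, -0.252, 75.585, -1.558], TCP at [0.148, -0.53, 0.248] pointing down, gripper open.
Joint ranges: [-154.91, 154.91], [-16.99, 109.72], [-72.82, 74.43], [7.12, 147.25], [-82.49, 262.49], [11.32, 116.49], [-174.64, 174.64]. Speed limits (degrees/s): [159.86, 159.86, 180, 180, 180, 180, 180].

### API

Orientations are given as [roll, pitch, yaw] about the fixed x, y, z axes, in that order (R = Rz(yaw) Ry(pitch) Rx(roll)).
In Python, from station import robot, fingers, vision, workorder, recognise gives the robot as it stands. Calls block until the motion is done:
- robot.move_to(position, orientation): joint-space move of the TCP to a pose.
- robot.line_to(position, orientation=None, velocity=0.15, f_stop=None): straight line of the TCP; orientation=None keeps the orientation; velocity is the mean speed in m/s. With f_stop (N) it stops when the force on the tool has changed by that much, and returns True; else False.
- robot.move_j(angles): joint-space move.
- fingers.gripper_to(opening, force=None): opening from 0.0 (shut) to 1.0 (fully open); force is the grip in N (None keeps the last); returns when the fingers have stopped.
- robot.pause(seconds).
- robot.inverse_kinematics(position, orientation): joint angles nearest the present ones, or None.
- vision.grab_frame(name): name is "scene" or "top" or "wrist"; returns the picture (400x640x3 uint8, red, green, blue); there is no depth.
- vision.calibration(name): a dict with "mtx" (3x3 intrinsics, pixels), "extrinsics" (4x4, takes a point from world to camera coordinates); the wrist camera has in their place "T_tool_cam" (4x4, takes a point from camera to tool coordinates, whose origin is the TCP and whose axes are the flange's). Camera axes: x right, y up, looking along -z (the intrinsics and any distortion apply to the point x, -y, -z); pixel columns grow to the right and rows downward; lengths in m; the calibration is good to about 2 mm. A picture is of the moment at which its call begins: read the wrist's pose just before it. calibration takes no time and is no camera call.
A pose or a line that the arm cannot do raises robot.PlanningError and nothing moves.
- workorder.close_job(): hands the job in; it is judged then, once.
Trained networks look in the newest picture that a camera, given by its name, has taken for a name from the list of things; names that differ only in an ending like _2 or _b are one class to them, and where a whole thing is asked for, a point or a joint stands for the part that bears it (a point fixed in the world has none). Each returns a list of dicts, best first, with "p" (0 to 1); they miss things now and then, are a little off and sometimes report something else, mostly with a low value. They report only what shows in the picture. A call takes as long as a camera call. They do not tell look-alikes from the thing itself.
- recognise(label, camera): "rect" ([centre column, centre row, width, height] in pixels, round what is visible of it).
Readings, each from a call of its own:
- robot.current_time_s(): time.
- robot.current_joint_positions(): joint angles.
- robot.current_dq(): joint speeds.
- robot.current_joint_torque(): joint torques, N m.
- robot.current_tool_pos(): TCP position.
- robot.current_eef_rot(): TCP orientation.
- robot.current_contact_force(): force on the tool from outside, world axes, zero at the start.
- robot.current_torque(): the same for the moment, N m.
- robot.current_finger_gap(): opening from 0.0 (shut) to 1.0 (fully open).
- robot.current_gripper_force(): force on a finger pad.
Only numpy, scipy, OpenCV 4.12 (cv2) and the standard library are available. Lean on these libraries where they do the work, as an engineer would, in place of code of your own. Each camera call takes 0.05 s, during which the arm holds its last target. There are 200 camera calls.

### The job

Push the die carriage of the bench screw press fully home under the crosshead. The press's spindle only stands loose in its nut: turn it backward (anticlockwise from above) until you feel the thread drop, then forward (clockwise) one full turn, without ever lifting it out of the nut. Finish still gripping the spindle's knob, so that it stays started while I fit the tommy bar, and leave the other things on the bench where they are.

Things in the scene. Friction and masses are not known exactly. Their poses are not given: they have to be found in the camera images.
- press: Grey bench screw press, fixed. Base 200 x 150 mm, 22 high; rails along its middle 40 high; columns 58 mm either side of the axis; crosshead 164 wide, 68 deep, 108 to 148 mm above the worktop, column nuts to 163. Origin: on the worktop under the vertical axis of nut and spindle. x to the back, away from the front end where the carriage comes out; y to the left seen from the front; z up.
- carriage (a joint): Die carriage on the press's rails, with the round steel die (45 mm wide, 92 mm high) on it; m along the press's x: 0 fully out to the front, 0.075 fully home at the stop, die under the spindle. 2 N of friction, stays where left. One turn in, the spindle's nose dips 3 mm into the cup on top of the die without touching, so the carriage must go in first.
- carriage_knob (a point): Middle of the carriage's black upright knob, 26 mm across, 50 to 81 mm above the worktop, near the carriage's front end, 115 mm in front of the die's axis (at press x = -0.115 when home). The point is 66 mm above the worktop.
- spindle: Loose steel spindle, about 0.5 kg, standing upright in the press's nut. Origin: on its axis in the middle of its knurled round knob (44 mm across, 36 high: grip here; a 24 mm stub with a cross hole stands 14 mm above the knob). z up. Its 24 mm nose ends 107 mm below the origin, its thread starts 61 below: 32 mm, right-handed, two starts, 12 mm a turn, 0.8 mm axial play.
- spindle_mark (a point): Point 20 mm from the spindle's origin along its x: shows its turn. Standing loose, the spindle rests on the nut's thread; turned backward it rises 1 mm per 30 degrees until its x points along the press's y, 50 to 120 degrees from the start; there the thread ends pass and it drops 6 mm (it may hang in closed fingers: let go or lower it to let it drop).
- nut_mouth (a point): Centre of the top face of the press's brass nut (55 mm across), on the axis, 156 mm above the worktop. Just dropped, the spindle's origin is 52 mm above this point; wound forward from there it sinks 1 mm per 30 degrees, to 40 mm above it after one full turn.
- tommy_bar: Steel rod, 8 mm thick, 153 mm long, lying to the right of the press; leave it. Origin: under its middle; x along it.
- sample_jar: Sample cup with a red lid, 56 mm wide, 60 mm high, left of the press; leave it. Origin: centre of its underside.
- powder_tub: White screw tub, 52 mm wide, 50 mm high, left of the press; leave it. Origin: centre of its underside.
- tweezers: Steel tweezers, 128 mm long, right of the press; leave them. Origin: under the middle.
- spatula: Spatula with a blue handle, 158 mm long, on the left of the bench; leave it. Origin: under its middle.
- petri: Stack of petri dishes, 93 mm wide, 46 mm high, on the left of the bench; leave it. Origin: centre of its underside.
- timer: Countdown timer, 34 x 62 x 40 mm, on the right of the bench; leave it. Origin: centre of its underside.
- amber: Small amber bottle, 48 mm wide, 103 mm high, on the right of the bench; leave it. Origin: centre of its underside.
Not all that is in view belongs to the job. Leave any red look-alike of the spindle alone.

How it is judged (in metres and radians):
On the way, in this order (a step that is already met when the one before it is completed fails the run):
1. the carriage is fully home while the spindle still stands unstarted (value of joint carriage above 0.073 m and z of spindle in the frame of press above 0.209 m), for 0.1 s.
2. the spindle has been turned backward, in the nut, to just before the thread drops (its x axis within 35 degrees of the press's y) (x of spindle_mark in the frame of press between 0 and 0.0115 m and y of spindle_mark in the frame of press above 0 m and z of spindle in the frame of press between 0.2115 and 0.22 m and horizontal distance between spindle and press below 0.006 m and angle between spindle's own z axis and vertical below 0.09 rad and value of joint carriage above 0.073 m).
3. turned on backward past that point, the spindle has dropped by its thread pitch (x of spindle_mark in the frame of press below 0 m and y of spindle_mark in the frame of press above -0.0135 m and z of spindle in the frame of press between 0.2065 and 0.2132 m and horizontal distance between spindle and press below 0.006 m and angle between spindle's own z axis and vertical below 0.09 rad and value of joint carriage above 0.073 m), for 0.05 s.
At the end, for the whole second after the job is handed in: The carriage is home to within 2 mm; the spindle is one turn in (its origin 193 to 200 mm above the worktop, that is two thirds to one and a quarter turns from the drop), within 6 mm of the axis at its knob and 0.09 rad of upright, at rest, and the fingers still grip it with more than 3 N (value of joint carriage above 0.073 m and z of spindle in the frame of press between 0.193 and 0.2 m and horizontal distance between spindle and press below 0.006 m and angle between spindle's own z axis and vertical below 0.09 rad and contact force between the fingers and spindle above 3 N and linear speed of spindle below 0.01 m/s and angular speed of spindle below 0.1 rad/s); the arm keeps its last pose, push and grip.
It fails at once if the spindle is lifted out of the nut's thread (more than 15 mm above its dropped height) (z of spindle in the frame of press above 0.223 m).
It fails at once if another thing on the bench is moved more than 25 mm (distance of any of tommy_bar, sample_jar, powder_tub, tweezers, spatula, petri, timer, amber from where it was at the start of the episode above 0.025 m).
It also fails if it takes over 72 s, if anything falls off the work surface, if the arm or the gripper's body presses on something with over 40 N, if the wrist force passes 120 N, or if a joint passes its speed limit or range.

## Working session

There is one attempt and no reset: what is moved stays moved. The work goes in short steps, each a Python script; the robot and the scene stay as the last script left them, time stands still between calls to the robot, and variables do not carry over. Pictures are saved under pics/ and viewed, at most 10 in all, crops included, and the job is handed in when it is done.

```bash
ls; mkdir -p pics; cat > h.py <<'E'
from station import robot, fingers, vision, workorder, recognise
import numpy as np, cv2
def save(img,n): cv2.imwrite(f'pics/{n}.png',cv2.cvtColor(img,cv2.COLOR_RGB2BGR))
def ray(cam,uv,T=None):
    c=vision.calibration(cam)
    d=c.get('dist',c.get('distortion'))
    p=cv2.undistortPoints(np.array([[uv]],float),np.array(c['mtx']),None if d is None else np.array(d))[0,0]
    E=np.linalg.inv(np.array(c['extrinsics'])) if T is None else T
    return E[:3,3],E[:3,:3]@np.array([p[0],-p[1],-1.0])
def atz(cam,uv,z,T=None):
    o,d=ray(cam,uv,T); return o+d*(z-o[2])/d[2]
def proj(cam,P):
    c=vision.calibration(cam);E=np.array(c['extrinsics']);q=E[:3,:3]@np.array(P)+E[:3,3]
    K=np.array(c['mtx']);q=K@np.array([q[0],-q[1],-q[2]]);return q[:2]/q[2]
E
python3 - <<'E'
from h import *
for n in('scene','top'):
    im=vision.grab_frame(n);save(im,n+'0')
    c=vision.calibration(n);print(n,c.keys(),np.round(np.linalg.inv(np.array(c['extrinsics'])),3).tolist(),np.round(c['mtx'],1).tolist())
    for l in('press','carriage','carriage_knob','spindle','spindle_mark','nut_mouth','tommy_bar','sample_jar','powder_tub'):
        try: print(l,[(np.round(r['rect']).tolist(),round(r['p'],2)) for r in recognise(l,n)[:3]])
        except Exception as e: print(l,e)
print(vision.calibration('wrist'))
print(robot.current_eef_rot(),robot.current_time_s())
E
```

```text
pics
scene dict_keys(['mtx', 'extrinsics']) [[-0.653, 0.279, -0.704, -0.225], [-0.757, -0.269, 0.595, 0.646], [-0.023, 0.922, 0.387, 0.56], [0.0, 0.0, 0.0, 1.0]] [[373.5, 0.0, 315.4], [0.0, 373.5, 196.1], [0.0, 0.0, 1.0]]
press [([320.0, 205.0, 75.0, 72.0], 0.93)]
carriage [([334.0, 217.0, 41.0, 37.0], 0.82)]
carriage_knob [([335.0, 217.0, 45.0, 35.0], 0.7), ([310.0, 162.0, 12.0, 30.0], 0.63)]
spindle [([255.0, 229.0, 13.0, 46.0], 0.64), ([308.0, 165.0, 16.0, 30.0], 0.56)]
spindle_mark [([253.0, 231.0, 18.0, 45.0], 0.93), ([303.0, 240.0, 21.0, 20.0], 0.68), ([308.0, 163.0, 16.0, 29.0], 0.51)]
nut_mouth [([322.0, 208.0, 69.0, 69.0], 0.74)]
tommy_bar [([310.0, 164.0, 12.0, 25.0], 0.67), ([349.0, 216.0, 26.0, 8.0], 0.61), ([334.0, 217.0, 43.0, 38.0], 0.36)]
sample_jar [([285.0, 227.0, 18.0, 24.0], 0.75), ([198.0, 290.0, 37.0, 34.0], 0.64)]
powder_tub [([304.0, 240.0, 20.0, 22.0], 0.63), ([308.0, 164.0, 18.0, 30.0], 0.56)]
top dict_keys(['mtx', 'extrinsics']) [[-0.011, 0.994, -0.112, 0.381], [-1.0, -0.01, 0.002, 0.015], [0.001, 0.112, 0.994, 1.643], [0.0, 0.0, 0.0, 1.0]] [[502.0, 0.0, 31
[... 513 characters left out ...]
[422.0, 263.0, 19.0, 14.0], 0.24)]
sample_jar [([302.0, 193.0, 18.0, 14.0], 0.54)]
powder_tub [([301.0, 219.0, 21.0, 16.0], 0.49)]
{'mtx': array([[316.40495618,   0.        , 324.98185827],
       [  0.        , 316.40495618, 200.54195472],
       [  0.        ,   0.        ,   1.        ]]), 'T_tool_cam': array([[ 1.25754349e-04,  9.45320617e-01,  3.26142477e-01,
         8.56116135e-02],
       [ 9.99999701e-01, -3.67723432e-04,  6.80261683e-04,
         3.96293986e-04],
       [ 7.62995624e-04,  3.26142294e-01, -9.45320381e-01,
        -1.25574981e-01],
       [ 0.00000000e+00,  0.00000000e+00,  0.00000000e+00,
         1.00000000e+00]])}
[1.79994384e+02 3.00220653e-05 1.55770679e+01] 1.0
```

```bash
python3 - <<'E'
from h import *
a=cv2.imread('pics/top0.png')[140:290,220:440];b=cv2.imread('pics/scene0.png')[130:330,170:390]
a=cv2.resize(a,None,fx=3.6,fy=3.6,interpolation=2)
cv2.imwrite('pics/c1.png',a)
cv2.imwrite('pics/c2.png',cv2.resize(b,None,fx=3,fy=3,interpolation=2))
print(atz('top',(345,170),.21),atz('top',(344,232),.07))
E
```

```text
[ 0.65300645 -0.07163327  0.21      ] [ 0.48216211 -0.07358528  0.07      ]
```

View pics/c1.png

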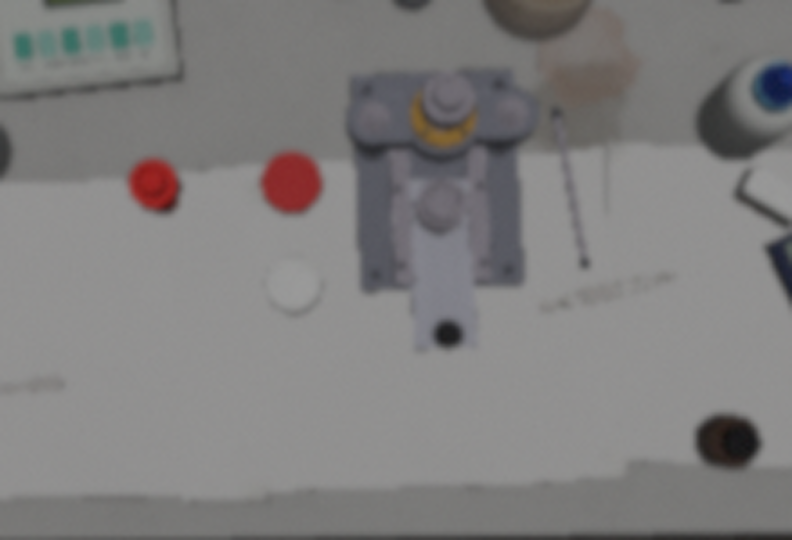

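View pics/c2.png

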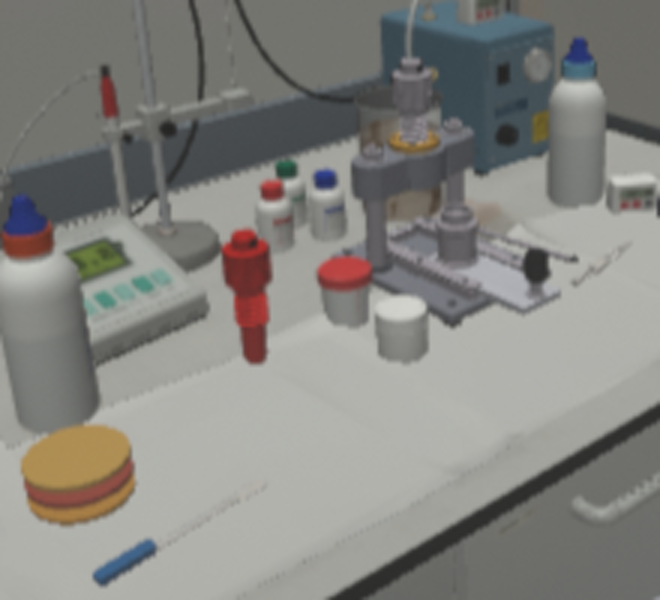

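The top view shows the press near crop (440,180) with yaw of about +3°. The steel spindle is at crop (447,97) and the black carriage knob at (447,333). The red look-alike sits at (155,185), left of the press.

```bash
python3 - <<'E'
from h import *
f=lambda x,y:(220+(x+.5)/3.6-.5,140+(y+.5)/3.6-.5)
print('knob',atz('top',f(447,333),.081),'spin',atz('top',f(447,96),.234),'nuttop',atz('top',f(444,115),.156))
for n,p in dict(fl=(362,292),fr=(522,284),bl=(350,75),br=(512,70)).items(): print(n,atz('top',f(*p),.022))
for y in(0,180): 
  for P in([.46,-.075,.3],[.65,-.075,.21]):
    print(y,P,robot.inverse_kinematics(P,[180,0,y]))
q=robot.inverse_kinematics([.42,-.075,.33],[180,0,-177]); print(q)
robot.move_to([.42,-.075,.33],[180,0,-177])
p,r=robot.current_tool_pos(),robot.current_eef_rot();im=vision.grab_frame('wrist');save(im,'w1');print(p,r,robot.current_joint_positions())
for l in('carriage','carriage_knob','spindle','nut_mouth','press'): print(l,[(np.round(x['rect'],1).tolist(),round(x['p'],2)) for x in recognise(l,'wrist')[:3]])
E
```

```text
knob [ 0.48103044 -0.07235456  0.081     ] spin [ 0.65918725 -0.06696136  0.234     ] nuttop [ 0.65847449 -0.06871011  0.156     ]
fl [5.22548576e-01 2.64504373e-04 2.20000000e-02]
fr [ 0.52825748 -0.14394198  0.022     ]
bl [0.7213788  0.00894131 0.022     ]
br [ 0.72446876 -0.13899791  0.022     ]
0 [0.46, -0.075, 0.3] [ 35.01579136   8.48485726 -31.6808761   92.39672919   4.50761373
  80.39746135 -87.13740404]
0 [0.65, -0.075, 0.21] [ 19.6662157   33.62830853 -24.68631015  70.97602648  13.66702948
  78.21183909 -94.12128005]
180 [0.46, -0.075, 0.3] [ 43.18902924   9.68900893 -41.49709415  92.14796118   6.48958876
  80.6240323   91.03841748]
180 [0.65, -0.075, 0.21] [ 28.58063774  37.27256961 -41.61072774  70.53817062  24.04995042
  80.68894888  79.19894877]
[ 44.56801962   3.0021191  -38.20882485  93.73125379   1.86690633
  83.91217907  99.19937192]
[ 0.41988631 -0.07615199  0.32982734] [-1.79986539e+02 -1.90387837e-02 -1.77140121e+02] [ 44.61493651   3.03458109 -38.11765252  93.73066422   1.88750239
  83.90953548  99.18845178]
carriage [([322.4, 248.9, 41.1, 114.9], 0.58)]
carriage_knob [([322.9, 247.2, 40.9, 113.3], 0.58)]
spindle [([321.4, 368.8, 25.9, 9.2], 0.72), ([129.0, 262.9, 57.4, 46.6], 0.71), ([500.6, 301.4, 64.4, 65.0], 0.7)]
nut_mouth [([318.4, 282.9, 132.4, 181.1], 0.71), ([599.0, 177.6, 81.9, 12.2], 0.41)]
press [([320.0, 283.9, 127.3, 182.7], 0.61)]
```

View pics/w1.png

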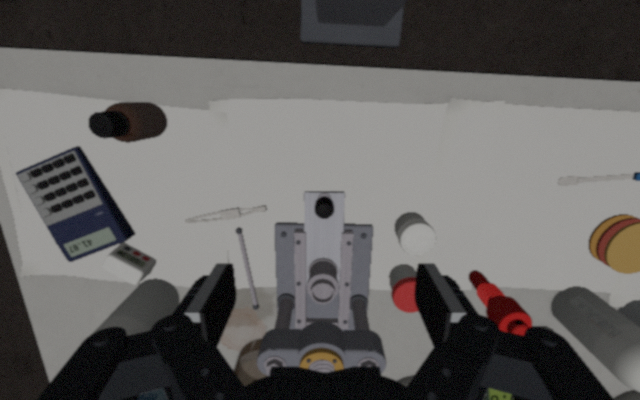

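The wrist view shows the carriage knob at (325,206), the die top at (323,288), and the base front corners at (277,224) and (372,225). The gripper hides the spindle.

```bash
cat >> h.py <<'E'
from scipy.spatial.transform import Rotation as Ro
def toolT(p,r):
    T=np.eye(4);T[:3,:3]=Ro.from_euler('xyz',r,degrees=True).as_matrix();T[:3,3]=p
    return T@np.array(vision.calibration('wrist')['T_tool_cam'])
E
python3 - <<'E'
from h import *
T=toolT([0.41988631,-0.07615199,0.32982734],[-179.9865,-.019,-177.14])
for n,p,z in(('knob',(325,207),.081),('die',(323,289),.092),('nut',(322,366),.156),('fl',(277,224),.022),('fr',(372,225),.022)): print(n,atz('wrist',p,z,T))
E
```

```text
knob [ 0.47487327 -0.07320576  0.081     ]
die [ 0.58829255 -0.07022284  0.092     ]
nut [ 0.65413185 -0.06793969  0.156     ]
fl [ 0.52700843 -0.14202218  0.022     ]
fr [ 0.52158623 -0.00076147  0.022     ]
```

```bash
python3 - <<'E'
from h import *
O=[180,0,-178]
robot.move_to([.478,-.0728,.16],O)
fingers.gripper_to(.7,20)
print(robot.line_to([.478,-.0728,.064],O,.1,f_stop=15),robot.current_tool_pos())
fingers.gripper_to(0,25); print(robot.current_finger_gap(),robot.current_gripper_force(),robot.current_contact_force())
a=np.deg2rad(2); p=robot.current_tool_pos()
print(robot.line_to([p[0]+.085*np.cos(a),p[1]+.085*np.sin(a),p[2]],None,.05,f_stop=14))
q=robot.current_tool_pos();print(q,np.subtract(q,p),robot.current_contact_force(),robot.current_finger_gap(),robot.current_time_s())
save(vision.grab_frame('top'),'top1')
E
```

```text
False [ 0.47866058 -0.07274625  0.064575  ]
0.28447927357776875 24.834900498390198 [-0.25904903 -4.5219662   5.47620886]
True
[ 0.54311581 -0.07269169  0.06485222] [6.46053885e-02 1.99240634e-03 6.96837523e-05] [-1.78808254  0.22940407  5.65513257] 0.28367124725360454 7.1167
```

```bash
python3 - <<'E'
from h import *
a=np.deg2rad(2); p=robot.current_tool_pos()
print(robot.line_to([p[0]+.03*np.cos(a),p[1]+.03*np.sin(a),p[2]],None,.04,f_stop=18))
q=robot.current_tool_pos();print(q,np.subtract(q,p),robot.current_contact_force())
fingers.gripper_to(.7); q=robot.current_tool_pos()
robot.line_to([q[0],q[1],.17],None,.15);robot.line_to([q[0]-.05,q[1],.32],None,.2); fingers.gripper_to(1.)
f=lambda x,y:(170+x/3,130+y/3)
print('stand base',atz('scene',f(188,240),.01),'beaker',atz('scene',f(415,215),.0))
for y in(-60,0,60,90,180,250):
    print(y,np.round(robot.inverse_kinematics([.658,-.069,.21],[180,0,y]),0))
robot.move_to([.60,-.069,.36],[180,0,92])
p,r=robot.current_tool_pos(),robot.current_eef_rot();im=vision.grab_frame('wrist');save(im,'w2');print(p.tolist(),r.tolist(),np.round(robot.current_joint_positions()),robot.current_time_s())
for l in('spindle','spindle_mark','nut_mouth'): print(l,[(np.round(x['rect'],1).tolist(),round(x['p'],2)) for x in recognise(l,'wrist')[:3]])
save(vision.grab_frame('top'),'top2')
E
```

```text
True
[ 0.54318227 -0.07269165  0.06477716] [ 7.70097849e-05  4.24398591e-05 -6.84202047e-05] [-1.25730226 -0.72469366  4.01968792]
stand base [0.88247527 0.09436872 0.01      ] beaker [ 0.77086764 -0.16076428  0.        ]
-60 [ -28.   45.   64.   72.  -40.   86. -119.]
0 [-28.  45.  64.  72. -40.  86. -59.]
60 [ 14.  33. -16.  70.   9.  78. -31.]
90 [ 17.  34. -21.  70.  12.  78.  -3.]
180 [ 26.  37. -38.  69.  22.  81.  80.]
250 [ 30.  40. -48.  69.  29.  83. 146.]
[0.5998343485339998, -0.06907988524165794, 0.3599497964033889] [-179.98551029171907, 0.0023261266104127746, 92.0288600189133] [ 20.  25. -24.  63.  10.  94.   0.] 11.5667
spindle [([390.8, 195.4, 51.5, 58.5], 0.83)]
spindle_mark [([392.9, 191.5, 56.5, 58.8], 0.71)]
nut_mouth []
```

View pics/w2.png

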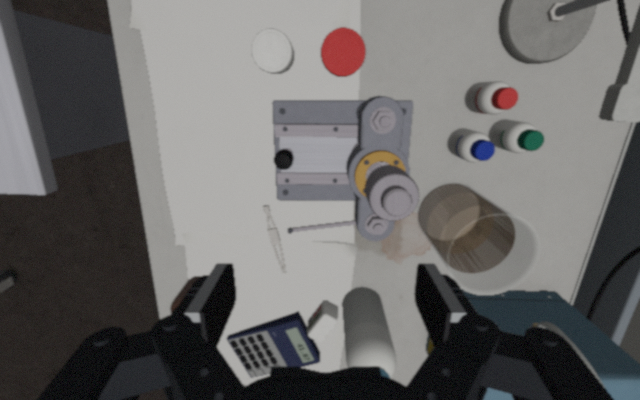

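The wrist view, now at yaw 92°, shows the spindle stub top at (397,200), its knob at (391,190), the nut at (379,176) and the carriage home. Beyond the press is a glass beaker with its rim at (495,252).

```bash
python3 - <<'E'
from h import *
T=toolT([0.5998343485339998, -0.06907988524165794, 0.3599497964033889],[-179.98551,.0023,92.02886])
for n,p,z in(('stub',(397,200),.248),('knobbtm',(387,180),.194),('nut',(379,176),.156),('carknob',(284,159),.081),('beakerbase',(463,222),.0),('rim?',(495,252),.1),('rim15',(495,252),.15)): print(n,atz('wrist',p,z,T))
im=cv2.imread('pics/w2.png')[150:250,330:440];cv2.imwrite('pics/w2c.png',cv2.resize(im,None,fx=6,fy=6,interpolation=2))
im=cv2.imread('pics/top2.png')[140:240,300:400];cv2.imwrite('pics/t2c.png',cv2.resize(im,None,fx=5,fy=5,interpolation=2))
E
```

```text
stub [ 0.6582884  -0.06418984  0.248     ]
knobbtm [ 0.66018529 -0.06246763  0.194     ]
nut [ 0.65922987 -0.06845517  0.156     ]
carknob [ 0.54820326 -0.06924397  0.081     ]
beakerbase [ 0.83471395 -0.1815699   0.        ]
rim? [ 0.83754769 -0.18360608  0.1       ]
rim15 [ 0.80652321 -0.15783732  0.15      ]
```

View pics/w2c.png

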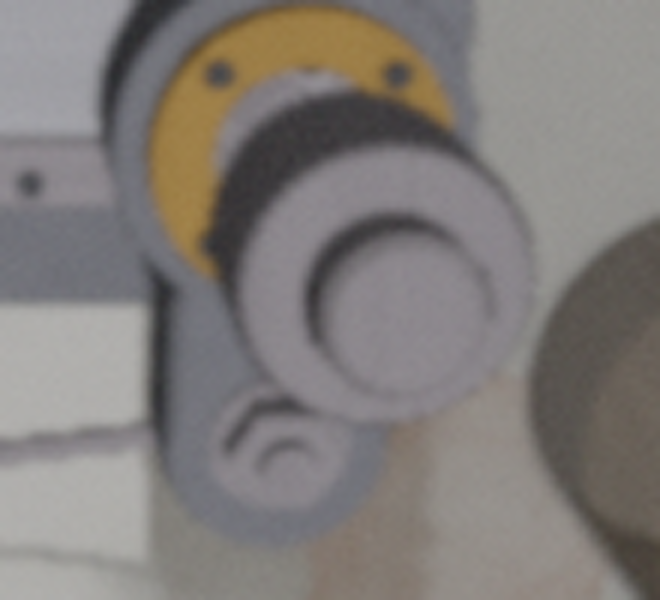

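Axis taken as (0.658, -0.068), consistent with home knob + 115 mm. Next: test rotation timing above the knob, then do the centring grips.

```bash
cat >> h.py <<'E'
def turn(total,rise_per_deg=1/30000,step=30,rate=60,xy=None,log=True):
    """rotate tool by total deg (CCW+) following the thread"""
    n=int(np.ceil(abs(total)/step));d=total/n
    p=np.array(robot.current_tool_pos());y=robot.current_eef_rot()[2]
    if xy is not None:p[:2]=xy
    for i in range(1,n+1):
        dz=d*rise_per_deg
        robot.line_to([p[0],p[1],p[2]+dz*i],[180,0,y+d*i],abs(dz)/(abs(d)/rate))
        if log: print(i,np.round(y+d*i,0),'t%.2f'%robot.current_time_s(),'z%.4f'%robot.current_tool_pos()[2],'q7 %.0f'%robot.current_joint_positions()[6],'F',np.round(robot.current_contact_force(),1),'Mz %.2f'%robot.current_torque()[2])
E
python3 - <<'E'
from h import *
A=[.658,-.068]
robot.move_to([*A,.30],[180,0,182])
turn(-60)
turn(-30)
robot.line_to([*A,.30],[180,0,92],.1)
print(robot.line_to([*A,.209],[180,0,92],.1,f_stop=10),robot.current_tool_pos(),robot.current_contact_force())
p0=robot.current_tool_pos();fingers.gripper_to(0,20)
print(np.subtract(robot.current_tool_pos(),p0),robot.current_finger_gap(),robot.current_gripper_force(),robot.current_contact_force(),robot.current_time_s())
E
```

```text
1 -208.0 t13.75 z0.2996 q7 55 F [-0.3  0.3 -0.8] Mz -0.00
2 -238.0 t14.43 z0.2983 q7 27 F [ 0.5  0.3 -0.4] Mz -0.01
1 92.0 t15.10 z0.2973 q7 -1 F [ 0.3 -0.   0.4] Mz -0.01
False [ 0.65856149 -0.06793779  0.20997486] [0.64188853 0.2832656  0.36459276]
[-1.45328225e-04  1.39210239e-06 -3.35220886e-04] 0.5059158644619018 23.221489191055298 [0.57012608 0.56995627 0.96617096] 16.8667
```

```bash
python3 - <<'E'
from h import *
fingers.gripper_to(1.)
turn(90,rise_per_deg=1e-6)
p0=robot.current_tool_pos();fingers.gripper_to(0,20)
print(p0,np.subtract(robot.current_tool_pos(),p0),robot.current_finger_gap(),robot.current_contact_force(),robot.current_time_s())
E
```

```text
1 122.0 t18.03 z0.2089 q7 26 F [-0.3 -0.2  0.4] Mz 0.02
2 152.0 t18.71 z0.2090 q7 53 F [ 0.5 -0.3 -0.2] Mz -0.00
3 182.0 t19.38 z0.2090 q7 81 F [0.1 0.  0.5] Mz 0.02
[ 0.65796418 -0.06798218  0.20898384] [ 3.80801098e-05 -3.60873944e-04  2.07000388e-04] 0.5065939053986992 [-0.70902058 -0.93786148  0.64259134] 19.8417
```

```bash
python3 - <<'E'
from h import *
fingers.gripper_to(1.)
turn(-90,rise_per_deg=1e-6,rate=90,log=False)
robot.line_to([.6582,-.0682,.209],[180,0,92],.05)
fingers.gripper_to(0,40)
turn(150,step=15,rate=60)
print(robot.current_gripper_force())
p,r=robot.current_tool_pos(),robot.current_eef_rot();im=vision.grab_frame('wrist');save(im[:, :],'w3');print(p.tolist(),r.tolist())
E
```

```text
1 107.0 t23.53 z0.2098 q7 12 F [-1.5  0.4 -0.2] Mz 0.00
2 122.0 t23.94 z0.2102 q7 26 F [-1.1  0.4  1.3] Mz 0.00
3 137.0 t24.35 z0.2106 q7 39 F [-1.1 -0.8  0.5] Mz 0.02
4 152.0 t24.76 z0.2111 q7 53 F [-0.7 -0.8 -0.5] Mz 0.07
5 167.0 t25.17 z0.2115 q7 67 F [-1.5 -1.9  0.2] Mz -0.01
6 182.0 t25.57 z0.2113 q7 81 F [ 0.4 -1.7 -4.7] Mz 0.01
7 197.0 t25.98 z0.2121 q7 95 F [-0.4 -3.3 -5.4] Mz 0.05
8 212.0 t26.39 z0.2132 q7 108 F [ 0.8 -3.6 -4.3] Mz 0.05
9 227.0 t26.80 z0.2139 q7 122 F [ 0.8 -4.3 -4.7] Mz -0.05
10 242.0 t27.21 z0.2145 q7 136 F [ 1.9 -5.4 -4.1] Mz 0.06
41.337690353393555
[0.6591183023276012, -0.06869735119852376, 0.21453825471509752] [-179.91864631134354, -0.011866760686544495, -118.25236977045556]
```

The thread end passed at about 80–90° of turn, when the weight came onto the fingers. I'll let go so it drops, and compare before and after.

```bash
python3 - <<'E'
from h import *
save(vision.grab_frame('scene'),'s3')
fingers.gripper_to(1.); robot.pause(.4)
print(robot.current_contact_force())
save(vision.grab_frame('wrist'),'w4');save(vision.grab_frame('scene'),'s4')
c=lambda n,r0,r1,c0,c1,f:cv2.resize(cv2.imread(f'pics/{n}.png')[r0:r1,c0:c1],None,fx=f,fy=f,interpolation=2)
a=np.hstack([c('w3',200,400,200,440,1.6),c('w4',200,400,200,440,1.6)])
b=np.hstack([c(s,140,187,275,340,5.9) for s in('s3','s4')])
b=cv2.resize(b,(a.shape[1],270));cv2.imwrite('pics/cmp.png',np.vstack([a,b]))
E
```

```text
[1.16295615 0.21449805 0.04733047]
```

View pics/cmp.png

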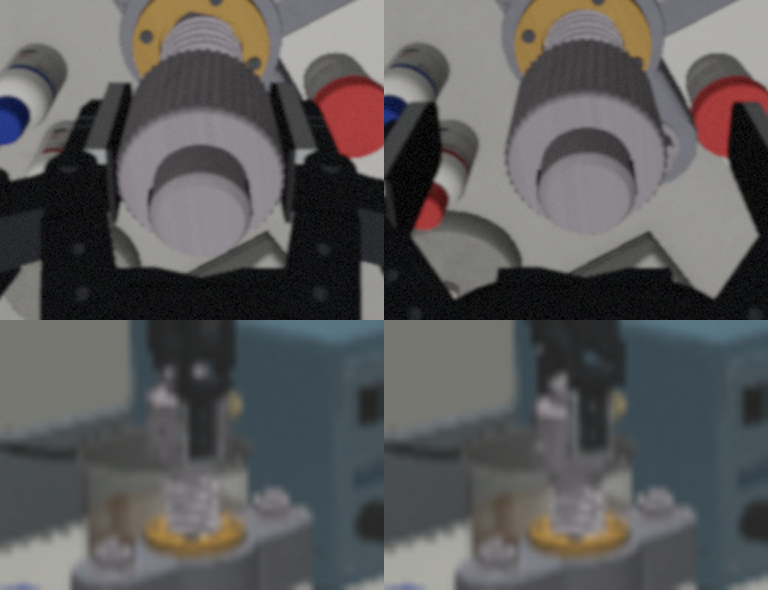

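It dropped: in the wrist view the stub's lower edge moved from row 255 to row 232, and the knob sits closer to the nut. Now wind forward in two strokes.

```bash
python3 - <<'E'
from h import *
A=[.6582,-.0682]
robot.line_to([*A,.2085],[180,0,242],.05)
fingers.gripper_to(0,40)
turn(-210,xy=A)
fingers.gripper_to(1.); robot.pause(.2)
save(vision.grab_frame('wrist'),'w5');save(vision.grab_frame('scene'),'s5')
print(robot.current_tool_pos(),robot.current_time_s())
a=np.hstack([cv2.imread(f'pics/{n}.png')[130:190,270:345] for n in('s4','s5')])
b=np.hstack([cv2.imread(f'pics/{n}.png')[200:400,200:440] for n in('w4','w5')])
a=cv2.resize(a,(720,288),interpolation=2);b=cv2.resize(b,(720,300));cv2.imwrite('pics/cmp2.png',np.vstack([a,b]))
E
```

```text
1 -148.0 t29.72 z0.2079 q7 108 F [0.9 0.4 0.4] Mz -0.05
2 -178.0 t30.39 z0.2069 q7 81 F [ 1.5 -2.2 -0.3] Mz 0.01
3 -208.0 t31.07 z0.2059 q7 53 F [ 0.8 -2.1  0.1] Mz -0.01
4 -238.0 t31.74 z0.2049 q7 26 F [ 3.1 -0.6 -0.2] Mz 0.04
5 -268.0 t32.42 z0.2040 q7 -2 F [ 4.5 -1.5 -1.3] Mz 0.02
6 -298.0 t33.09 z0.2030 q7 -29 F [ 5.  -2.2 -1.8] Mz -0.00
7 -328.0 t33.77 z0.2019 q7 -57 F [ 4.4 -3.1 -0.7] Mz -0.02
[ 0.6581725  -0.06816045  0.20189374] 34.5667
```

View pics/cmp2.png

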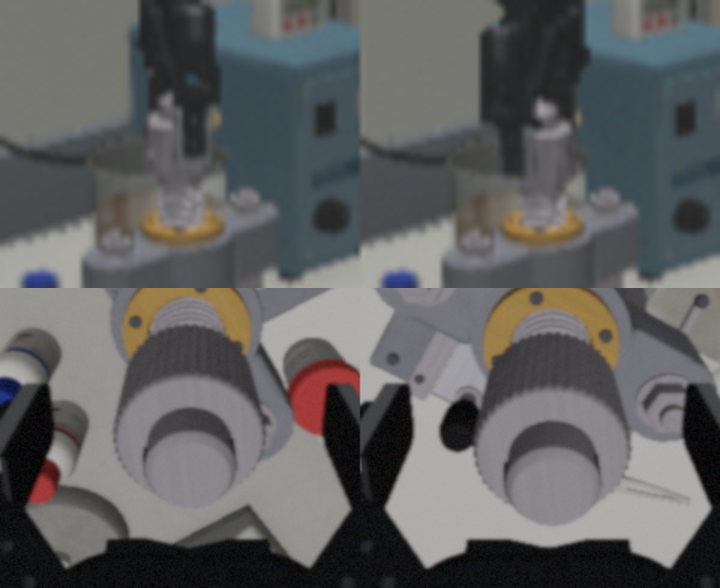

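The spindle sank with the stroke. Second stroke now, then check its height in the scene camera.

```bash
python3 - <<'E'
from h import *
A=[.6582,-.0682]
turn(210,rise_per_deg=1e-6,rate=90,log=False)
robot.line_to([*A,.2015],[180,0,242],.05)
fingers.gripper_to(0,40)
turn(-212,xy=A)
robot.pause(.5)
save(vision.grab_frame('wrist'),'w6');save(vision.grab_frame('scene'),'s6');save(vision.grab_frame('top'),'t6')
print(robot.current_tool_pos(),robot.current_gripper_force(),robot.current_finger_gap(),robot.current_contact_force(),robot.current_time_s())
for z in(.16,.178,.19): print(z,proj('scene',[*A,z]))
a=np.hstack([cv2.imread(f'pics/{n}.png')[140:190,275:340] for n in('s4','s6')])
a=cv2.resize(a,(780,300),interpolation=2)
b=np.hstack([cv2.imread(f'pics/{n}.png')[200:400,200:440] for n in('w5','w6')])
b=cv2.resize(b,(780,290));cv2.imwrite('pics/cmp3.png',np.vstack([a,b]))
E
```

```text
1 -145.0 t40.62 z0.2010 q7 111 F [ 2.4 -0.4 -0.5] Mz -0.01
2 -171.0 t41.24 z0.2001 q7 87 F [ 3.  -1.4 -0.1] Mz -0.00
3 -198.0 t41.86 z0.1992 q7 63 F [ 3.7 -1.9 -0.3] Mz 0.04
4 -224.0 t42.48 z0.1983 q7 39 F [ 3.9 -2.6  0. ] Mz -0.02
5 -251.0 t43.09 z0.1974 q7 14 F [ 4.1 -3.7 -0.6] Mz -0.04
6 -277.0 t43.71 z0.1965 q7 -10 F [ 4.  -2.3 -0.3] Mz 0.04
7 -304.0 t44.33 z0.1956 q7 -34 F [ 3.2 -4.4 -1.3] Mz -0.02
8 -330.0 t44.94 z0.1947 q7 -59 F [ 3.5 -5.   0.1] Mz -0.06
[ 0.65813363 -0.06917063  0.19473332] 40.92851936817169 0.5022316888014459 [ 1.97719412 -4.78182403  0.44726176] 45.5917
0.16 [307.10273777 174.26946849]
0.178 [306.92261227 168.95780012]
0.19 [306.8013577  165.38215945]
```

View pics/cmp3.png

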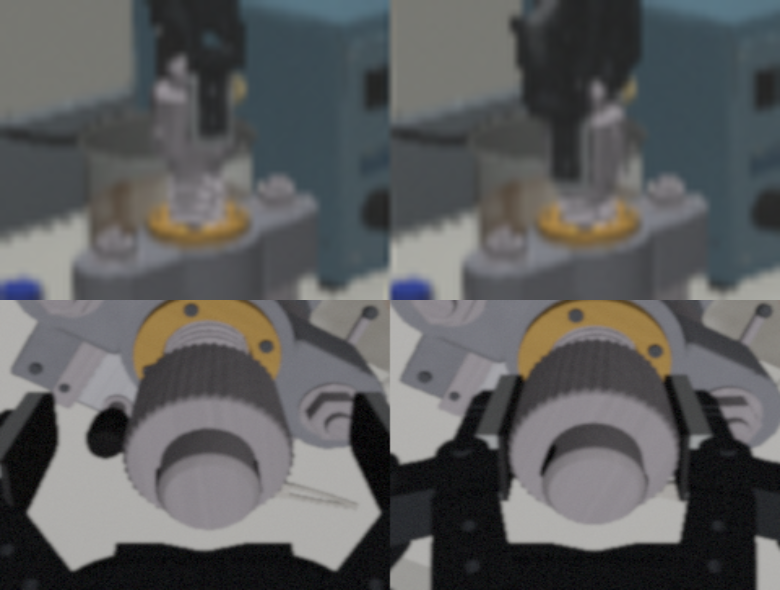

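```bash
python3 - <<'E'
from h import *
p,r=robot.current_tool_pos(),robot.current_eef_rot()
A=[.6582,-.0685];K=np.array(vision.calibration('wrist')['mtx'])
def rows(p,r,z,A=A):
    T=np.linalg.inv(toolT(p,r));t=np.linspace(0,6.28,200)
    P=np.c_[A[0]+.012*np.cos(t),A[1]+.012*np.sin(t),np.full(200,z+.032)]
    q=P@T[:3,:3].T+T[:3,3];v=(K@np.c_[q[:,0],-q[:,1],-q[:,2]].T);uv=(v[:2]/v[2]).T
    return np.round([uv[:,1].max(),np.ptp(uv[:,0])],1)
print('w3 meas',200+255/1.6,[(z,rows([.65912,-.0687,.21454],[-179.92,-.012,-118.25],z).tolist()) for z in(.2142,.2162,.2172)])
print('w4 meas',200+232/1.6,[(z,rows([.65912,-.0687,.21454],[-179.92,-.012,-118.25],z).tolist()) for z in(.2082,.2102,.2122)])
print('w6 meas',353.8,[(z,rows(p,r,z).tolist()) for z in(.192,.194,.196,.198)])
E
```

```text
w3 meas 359.375 [(0.2142, [361.5, 65.2]), (0.2162, [365.8, 66.3]), (0.2172, [368.0, 66.8])]
w4 meas 345.0 [(0.2082, [349.4, 62.2]), (0.2102, [353.3, 63.1]), (0.2122, [357.3, 64.1])]
w6 meas 353.8 [(0.192, [356.3, 64.0]), (0.194, [360.4, 65.0]), (0.196, [364.7, 66.1]), (0.198, [369.1, 67.2])]
```

The height is estimated at 194.5–196 mm. I'll back off 30° to sit nearer the middle of the window, then hand in.

```bash
python3 - <<'E'
from h import *
turn(30,step=15,xy=[.6582,-.0682]); robot.pause(1)
print(robot.current_gripper_force(),robot.current_contact_force(),np.abs(robot.current_dq()).max(),robot.current_time_s())
print(workorder.close_job())
E
```

```text
1 45.0 t46.01 z0.1952 q7 -45 F [ 2.9 -4.  -0.6] Mz 0.03
2 60.0 t46.42 z0.1957 q7 -31 F [ 3.1 -3.8 -0.3] Mz 0.00
40.88795363903046 [ 3.74189862 -4.52929729 -0.60267985] 0.08956273947129922 47.4167
the job is handed in; nothing more can be done
None
```

The job is handed in after about 47 s, with no verdict returned: the carriage is at its stop, the spindle dropped and was wound in about one turn (I estimate its origin at 195.5–197 mm, after backing off 30° to stay inside the height limits), and the fingers still hold the knob with about 41 N; I saw no contact with the other things on the bench, but did not measure their positions at the end.

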